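Dispense one weighing dish and slide it onto the balance

TASK

Press the dispenser's red plunger all the way down once and let it come back up, so that a single glass weighing dish is pushed out onto the blue deck. Then, without gripping or lifting it, slide that dish sideways along the deck onto the middle of the balance pan, and leave it lying flat there. Do not press on the pan, do not let a second dish come out, and leave the yellow box beside the deck, the timer, marker and beaker where they are.

Things in the scene. Friction and masses are not known exactly. Their poses are not given: they have to be found in the camera images.
- dispenser: Fixed white dish dispenser with a blue deck. Origin: on the bench below the delivery spot; x points to its rear (away from the robot, apart from its yaw), y to its left, z up. The gear housing at its rear spans x 111 to 189 mm, y -45 to 45 mm and is 102 mm high above the bench; it stands behind the magazine.
- delivery (a point): Delivery spot, on top of the blue deck, 52 mm above the bench, above the dispenser's origin; an ejected dish rests with its centre 0 to 4 mm in front (-x) of it. The deck spans x -41 to 42 mm, y -90 to 90 mm, open at both ends in y. A lip 8 mm high (inner face x = -36 mm) and the magazine's front (x = 37 mm) make a straight channel 73 mm wide along y.
- magazine (a point): Foot of the magazine's axis, on the deck at x = 74 mm, y = 0 of the dispenser. The magazine is clear-walled, 86 mm wide, its top 45 mm above the deck, and holds three stacked dishes; the lowest is ejected towards -x through a slot 16 mm high.
- plunger (a joint): Travel of the red plunger, m: 0 = up (rest), 0.026 = fully down. Geared to the steel pusher blade below the stack (79 mm stroke). A damped spring of about 5 N at the top, 9 N at the bottom brings both back within a second of release; a press at 0.03 m/s takes up to about 11 N, then meets a hard stop. Every full press ejects one dish.
- plunger_top (a point): Centre of the top of the red plunger button (40 mm diameter), which points straight up, 149 mm above the bench at rest and 123 mm when fully down; at x = 140 mm, y = 0 of the dispenser.
- dish_1: Glass weighing dish, 64 mm diameter, 12 mm high, about 30 g, clear with an open top: the lowest in the magazine, the one that gets ejected. Origin at the centre of its underside.
- dish_2: Like dish_1, second from below in the magazine at the start; it must stay in the magazine (it drops 12 mm onto the deck level when the plunger returns).
- dish_3: Like dish_2, the top one.
- balance: Fixed compact balance, 150 x 112 mm, white and grey, 40 mm high without its pan, its display towards the robot. It stands against the left or the right end of the dispenser's deck, its axes parallel to the dispenser's. Origin on the bench below the centre of the pan.
- pan: Square steel pan of the balance, 108 x 108 mm, its top 50 mm above the bench, 2 mm lower than the deck; the gap between deck and pan is 5 to 8 mm wide. Same origin as the balance.
- pan_center (a point): Centre of the top of the pan.
- tip_box: Bystander: yellow box 78 x 118 x 45 mm, standing off the other end of the deck. Origin at the centre of its underside.
- timer: Bystander: white timer 62 x 62 x 19 mm beside the dispenser's housing. Origin at the centre of its underside.
- marker_red: Bystander: marker 146 mm long, 14 mm thick, lying on the bench in front of the deck. Origin at the centre of its underside.
- beaker_2: Bystander: small glass beaker 58 mm wide, 68 mm high, on the other side of the housing. Origin at the centre of its underside.
Not all that is in view belongs to the job. Leave any black or brown look-alike of the dish_3 alone.

How it is judged:
By the outcome, as a careful person would: the job done as asked, in the order asked, and still so for the second after the job is handed in, with the robot touching nothing.
It also fails if it takes over 48 s, if anything falls off the work surface, if the arm or the gripper's body presses on something with over 40 N, if the wrist force passes 120 N, or if a joint passes its speed limit or range.

ROBOT

A 6-joint arm with a two-finger parallel gripper is mounted at the origin on a cart in front of the work surface, level with it; the furniture and walls round the work are solid. World frame = base frame: x ahead of the robot, y to its left, z up, the work surface at z = 0. Lengths are in m, angles in rad, forces in N, time in s.
With the tool pointing down it reaches from about 0.375 to 0.9 m from the base axis. Payload 3.1 kg.
Tool frame: the origin (TCP) lies at the centre of the arm's flange, where the gripper is bolted on; the fingertips stand 182 mm ahead of it and the grasp point (between the pads) lies 164 mm ahead of it; z points along the fingers, y is the line along which they close (so a half turn about z gives the same grasp; the last joint's range is limited). The gripper opens to 87 mm and grips with 3 to 60 N. Pads are 19 mm wide; open, the fingers measure 117 mm over their backs; the gripper's body (75 mm by 190 mm) begins 51 mm behind the grasp point.
Start: joints at [0.959, 0.527, 1.433, -0, 1.181, -0.178], TCP at [0.263, 0.567, 0.405] pointing down, gripper open.
Joint ranges: [-3.08, 3.08], [-0.75, 2.2], [0.22, 2.44], [-1.43, 4.57], [0, 2.65], [-2.85, 2.85]. Speed limits (rad/s): [2.79, 2.79, 3.14, 3.14, 3.14, 3.14].

INTERFACE

Orientations are given as a unit quaternion [x, y, z, w].
In Python, from rig import * gives the robot as it stands.
- The arm moves only by the tool move_arm, never from a script. Its argument "commands" is a list that holds one entry, the list of rows, each a list of 6 numbers: the shift along the tool's x, y, z in units of 40 mm (1.0 is 40 mm), then the turn, a rotation vector about the tool's x, y, z in rad. A call has 1 to 12 rows; each row is the pose to reach, as a shift and turn from the pose commanded when the call began, along the tool's axes at that moment; what a row does not reach only later rows make up. A row lasts 1/8 s, in which the tool goes at most 62.5 mm and 10.7 degrees, less where a joint would pass 70% of its speed; a pose out of reach is approached as far as the arm can. A call with a gripper value outside its range is refused whole. "claw" is the closure, from -1 (fully open) to 1 (shut), so that 0 is half open, set as the call begins (left out, the last holds). The fingers move at their own pace and stop on an object; "squeeze" is the grip in N (left out, the last holds). Time passes only in rows, so rows that repeat a pose let the fingers close. It gives the time, the measured TCP pose, the force, the opening and the grip force at its end, in the units of the state.
- get_obs(): the state, without advancing time (a new reading comes with each control period).
- camera(name): name is "scene" or "top" or "wrist"; returns a dict with "pixels" (420x560x3 uint8, blue, green, red), "range_z" (420x560 float32, m along the optical axis (not along the pixel's ray), 0 where there is no reading), "camera_matrix" (3x3 intrinsics, pixels), "D" ([k1, k2, p1, p2, k3] as OpenCV has them; the pictures are not rectified), "extrinsics" (4x4, takes a point from world to camera coordinates). Camera axes: x right, y up, looking along -z (the intrinsics and any distortion apply to the point x, -y, -z); pixel columns grow to the right and rows downward; lengths in m; the calibration is good to about 2 mm. A picture is of the moment at which its call begins.
- hand_in(): hands the job in; it is judged then, once.
The state is a dict: "time": time; "q": joint angles; "joint_velocities": joint speeds; "joint_torque": joint torques, N m; "position": TCP position; "tool_rot": TCP orientation; "ft_force": force on the tool from outside, world axes, zero at the start; "moment": the same for the moment, N m; "grip_width": finger opening in m; "grip_force": force on a finger pad.
Only numpy, scipy, OpenCV 4.12 (cv2) and the standard library are available. Lean on these libraries where they do the work, as an engineer would, in place of code of your own. Each camera call takes 0.05 s, during which the arm holds its last target. There are 200 camera calls.

## Working session

There is one attempt and no reset: what is moved stays moved. The work goes in short steps, Python scripts to look and compute and a tool call to move; the robot and the scene stay as the last step left them, time stands still between calls to the robot, and variables do not carry over. Pictures are saved under pics/ and viewed, at most 10 in all, crops included, and the job is handed in when it is done.

Besides the shell and the picture viewer there is one more tool, called after "Request:" by a JSON object that holds its "fn" and its "kwargs". move_arm: Moves the arm, as the interface text tells. Its arguments: {"type":"object","properties":{"commands":{"type":"array","items":{"type":"array","items":{"type":"array","items":{"type":"number"}}}},"claw":{"type":"number"},"squeeze":{"type":"number"}},"required":["commands"]}

```bash
mkdir -p pics; cat > h.py <<'E'
from rig import *
import numpy as np, cv2
def snap(name,fn):
    c=camera(name); cv2.imwrite('pics/'+fn+'.png',c['pixels']); np.savez('pics/'+fn+'.npz',**{k:np.array(v) for k,v in c.items()}); return c
def load(fn): return np.load('pics/'+fn+'.npz')
def ray(c,u,v):
    p=cv2.undistortPoints(np.array([[[u,v]]],float),c['camera_matrix'],np.array(c['D'],float))[0,0]
    E=np.array(c['extrinsics']);R=E[:3,:3];t=E[:3,3]
    return -R.T@t, R.T@np.array([p[0],-p[1],-1.])
def atz(c,u,v,z):
    o,d=ray(c,u,v); return o+d*(z-o[2])/d[2]
def dep(c,u,v):
    o,d=ray(c,u,v); return o+d*c['range_z'][int(v),int(u)]
def proj(c,P):
    E=np.array(c['extrinsics']);p=E[:3,:3]@np.array(P)+E[:3,3];p=np.array([p[0],-p[1],-p[2]])
    return cv2.projectPoints(p.reshape(1,1,3),np.zeros(3),np.zeros(3),c['camera_matrix'],np.array(c['D'],float))[0].ravel()
E
python3 - <<'E'
from h import *
a=snap('top','top0');b=snap('scene','sc0');print(get_obs())
E
```

```text
{'time': 0.1, 'q': array([ 9.58517420e-01,  5.28340087e-01,  1.43374799e+00, -1.05937961e-05,
        1.18138683e+00, -1.78518418e-01]), 'joint_velocities': array([-0.00044388, -0.00388966, -0.00245822,  0.00121244,  0.00061308,
        0.00038593]), 'joint_torque': array([-4.44552734e-04, -4.40985811e+01, -1.77151787e+01,  6.34549675e-02,
        5.33651991e-02, -5.45753369e-05]), 'position': array([0.26248716, 0.56687564, 0.40389783]), 'tool_rot': array([ 2.15181941e-01,  9.76573523e-01, -8.70397334e-04, -3.57978332e-04]), 'ft_force': array([-0.22178386,  0.173992  , -0.71658708]), 'moment': array([0.00517463, 0.00375353, 0.00022195]), 'grip_force': 0.0, 'grip_width': 0.08687817436271994}
```

View pics/top0.png

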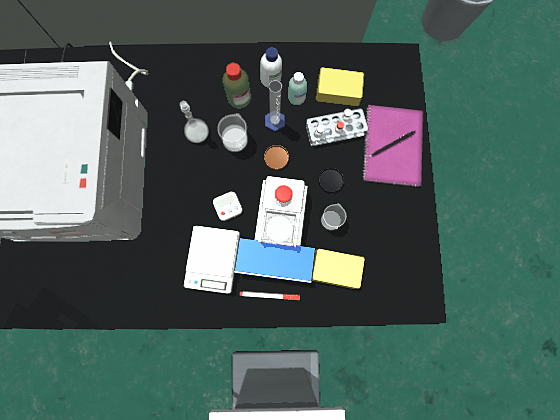

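View pics/sc0.png

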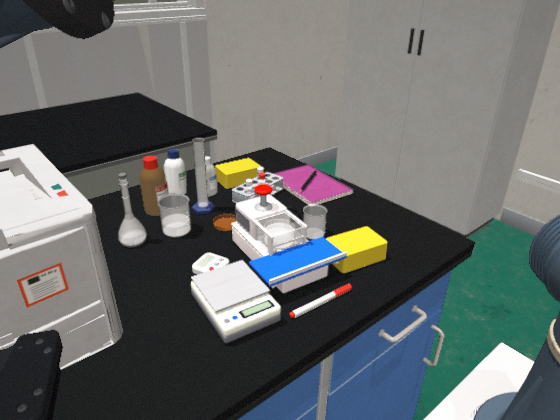

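The top view shows the red plunger at (284,194), the magazine with clear dishes at (281,230), and the blue deck from (236,258) to (313,263). The balance is on the left at (212,258) and the yellow box on the right at (339,268). The brown disc (276,157) and black disc (331,181) are look-alikes on the bench, so the dish I want is the clear one in the magazine. I'll confirm that in an enlarged crop.

```bash
python3 - <<'E'
from h import *
im=cv2.imread('pics/top0.png')[170:310,175:375]
cv2.imwrite('pics/crop0.png',cv2.resize(im,None,fx=4,fy=4,interpolation=cv2.INTER_CUBIC))
c=load('top0')
for n,u,v,z in [('plunger',284,194,.149),('deckc',275,260,.052),('pan',213,251,.05),('box',338,268,.045)]:
    print(n,atz(c,u,v,z).round(4),dep(c,u,v).round(4))
E
```

```text
plunger [ 0.6354 -0.0215  0.149 ] [ 0.6353 -0.0215  0.1495]
deckc [ 0.5    -0.0008  0.052 ] [ 0.5    -0.0008  0.0519]
pan [0.5231 0.1451 0.05  ] [0.5228 0.1447 0.0529]
box [ 0.4793 -0.1494  0.045 ] [ 0.4791 -0.1485  0.0509]
```

View pics/crop0.png

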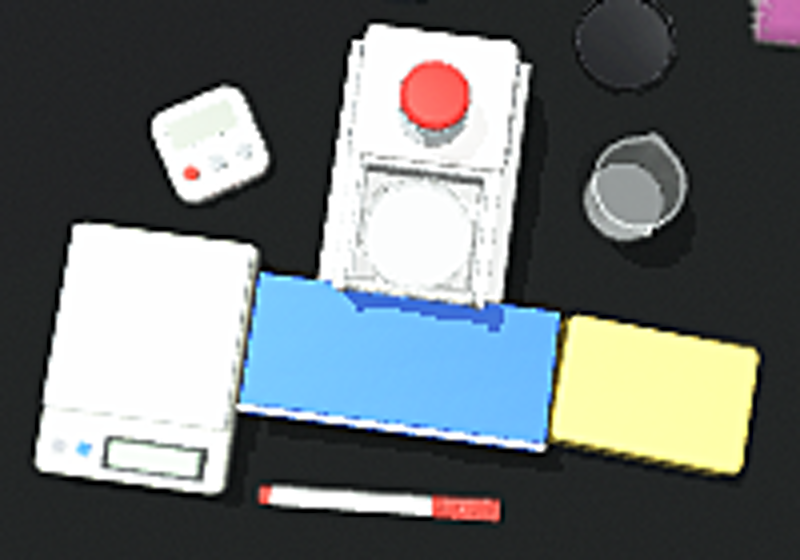

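The crop confirms clear dishes in the magazine at about crop (418,232). The plunger centre is at (435,95) in the crop. The deck corners are at (258,272), (560,312), (546,450) and (238,410). The pan corners are at (75,224), (258,243), (233,425) and (50,405).

```bash
python3 - <<'E'
from h import *
c=load('top0')
f=lambda u,v,z: atz(c,175+(u+.5)/4-.5,170+(v+.5)/4-.5,z)
D=[f(258,272,.052),f(560,312,.052),f(546,450,.06),f(238,410,.06)]
P=[f(75,224,.05),f(258,243,.05),f(233,425,.05),f(50,405,.05)]
pl=f(435,95,.149)
for p in D+P+[pl]: print(p.round(4))
a=(D[0]-D[1]); print('yaw rear edge',np.degrees(np.arctan2(-a[0],a[1])))
a=(D[3]-D[2]); print('yaw front',np.degrees(np.arctan2(-a[0],a[1])))
a=(P[0]-P[3]); print('pan l',np.degrees(np.arctan2(a[1],a[0])));a=(P[1]-P[2]); print('pan r',np.degrees(np.arctan2(a[1],a[0])))
print('deck mean',np.mean(D,0),'pan',np.mean(P,0))
# refine yaw via blue mask minAreaRect of depth points at deck height
hsv=cv2.cvtColor(c['pixels'],cv2.COLOR_BGR2HSV)
m=cv2.inRange(hsv,(95,100,100),(125,255,255)); m[:230]=0;m[290:]=0;m[:,:225]=0;m[:,325:]=0
v,u=np.nonzero(m); W=np.array([dep(c,a,b) for a,b in zip(u,v)]);W=W[abs(W[:,2]-.052)<.006]
print(cv2.minAreaRect((W[:,:2]*1000).astype(np.float32)))
m=cv2.inRange(hsv,(0,120,120),(8,255,255));m[:180]=0;m[210:]=0;m[:,:265]=0;m[:,305:]=0
v,u=np.nonzero(m);W=np.array([dep(c,a,b) for a,b in zip(u,v)]);W=W[W[:,2]>.144];print('pl',W.min(0),W.max(0),W.mean(0))
for yaw in (-5,-6,-7,-8):
    y=np.radians(yaw);x=np.array([np.cos(y),np.sin(y)]);print(yaw,(pl[:2]-.14*x))
E
```

```text
[0.5538 0.0834 0.052 ]
[ 0.5277 -0.0948  0.052 ]
[ 0.4474 -0.0833  0.06  ]
[0.4728 0.094  0.06  ]
[0.5842 0.193  0.05  ]
[0.5714 0.0837 0.05  ]
[0.4645 0.0979 0.05  ]
[0.4773 0.205  0.05  ]
[ 0.6369 -0.0202  0.149 ]
yaw rear edge -8.339365217765499
yaw front -8.147369883672678
pan l -6.397205073561826
pan r -7.576691704177278
deck mean [ 5.00425589e-01 -1.63115699e-04  5.60000000e-02] pan [0.52435343 0.144906   0.05      ]
((500.0208740234375, 0.294342041015625), (180.01089477539062, 82.93761444091797), 81.6324691772461)
pl [ 0.44033215 -0.03711536  0.14420177] [0.6566818  0.00559242 0.96296812] [ 0.63605288 -0.01970085  0.15228216]
-5 [ 0.49738291 -0.00797398]
-6 [ 0.4976171 -0.0055418]
-7 [ 0.49789371 -0.00311407]
-8 [ 0.49821264 -0.00069155]
```

```bash
cat >> h.py <<'E'
from scipy.spatial.transform import Rotation as Ro
YAW=np.radians(-8.3);O=np.array([.4995,0.])
def dw(x,y): return O+x*np.array([np.cos(YAW),np.sin(YAW)])+y*np.array([-np.sin(YAW),np.cos(YAW)])
def tgt(ang): # tool y at angle ang, z down
    Y=np.array([np.cos(ang),np.sin(ang),0]);Z=np.array([0,0,-1.]);return Ro.from_matrix(np.c_[np.cross(Y,Z),Y,Z])
def row(p,tipz,ang=YAW):
    s=get_obs();R=Ro.from_quat(s['tool_rot']);d=np.array([p[0],p[1],tipz+.182])-s['position']
    print(np.r_[R.inv().apply(d)/.04,(R.inv()*tgt(ang)).as_rotvec()].round(3).tolist())
E
python3 - <<'E'
from h import *
row((.40,.10),.222);row(dw(.14,0),.20)
print(dw(.14,0),dw(.0037,.1505))
E
```

```text
[-8.025, -9.146, 0.012, -0.002, 0.001, 1.282]
[-14.688, -9.371, 0.56, -0.002, 0.001, 1.282]
[ 0.63803361 -0.02020987] [0.52488685 0.14838951]
```

Request:
{"fn": "move_arm", "kwargs": {"commands": [[[-8.0, -9.15, 0, 0, 0, 1.28], [-8.0, -9.15, 0, 0, 0, 1.28], [-8.0, -9.15, 0, 0, 0, 1.28], [-8.0, -9.15, 0, 0, 0, 1.28], [-8.0, -9.15, 0, 0, 0, 1.28], [-8.0, -9.15, 0, 0, 0, 1.28], [-8.0, -9.15, 0, 0, 0, 1.28], [-8.0, -9.15, 0, 0, 0, 1.28], [-8.0, -9.15, 0, 0, 0, 1.28], [-8.0, -9.15, 0, 0, 0, 1.28]]], "claw": 1}}

```text
time: 1.35
position: [0.3989, 0.1006, 0.4045]
tool_rot: [0.756, 0.654, -0.0, -0.001]
ft_force: [-0.2, 0.3, 0.0]
grip_width: 0.0019
grip_force: 0.0
```

```bash
python3 - <<'E'
from h import *
row(dw(.14,0),.185)
E
```

```text
[-2.132, 6.352, 0.93, -0.001, -0.0, 0.001]
```

Request:
{"fn": "move_arm", "kwargs": {"commands": [[[-2.13, 6.35, 0.4, 0, 0, 0], [-2.13, 6.35, 0.4, 0, 0, 0], [-2.13, 6.35, 0.4, 0, 0, 0], [-2.13, 6.35, 0.4, 0, 0, 0], [-2.13, 6.35, 0.93, 0, 0, 0], [-2.13, 6.35, 0.93, 0, 0, 0], [-2.13, 6.35, 0.93, 0, 0, 0], [-2.13, 6.35, 0.93, 0, 0, 0]]]}}

```text
time: 2.35
position: [0.6376, -0.0185, 0.3686]
tool_rot: [0.755, 0.655, 0.0, 0.0]
ft_force: [0.2, 0.4, 0.9]
grip_width: 0.0006
grip_force: 0.0
```

```bash
python3 - <<'E'
from h import *
row(dw(.14,0),.149);row(dw(.14,0),.123)
c=snap('wrist','w1')
print(proj(c,[*dw(.14,0),.149]),proj(c,[*dw(0,0),.052]))
E
```

```text
[-0.04, 0.015, 0.94, 0.001, -0.0, 0.004]
[-0.04, 0.015, 1.59, 0.001, -0.0, 0.004]
[280.57094772 234.43134904] [139.39266509 198.64933946]
```

View pics/w1.png

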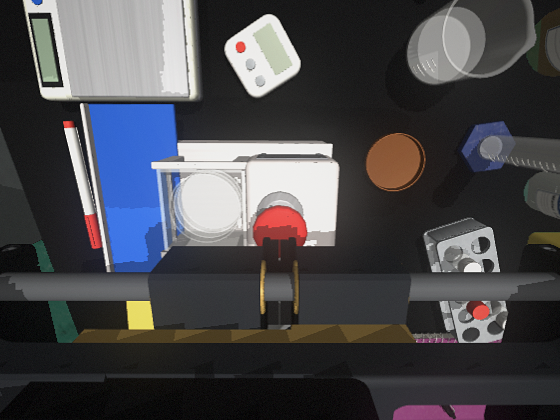

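The wrist view shows the red plunger at (280,228), in line with the closed fingers at x=280. The aim is right, so I'll press.

Request:
{"fn": "move_arm", "kwargs": {"commands": [[[-0.04, 0, 0.5, 0, 0, 0], [-0.04, 0, 0.85, 0, 0, 0], [-0.04, 0, 0.95, 0, 0, 0], [-0.04, 0, 1.05, 0, 0, 0], [-0.04, 0, 1.15, 0, 0, 0], [-0.04, 0, 1.25, 0, 0, 0], [-0.04, 0, 1.35, 0, 0, 0], [-0.04, 0, 1.44, 0, 0, 0], [-0.04, 0, 1.52, 0, 0, 0], [-0.04, 0, 1.58, 0, 0, 0], [-0.04, 0, 1.6, 0, 0, 0], [-0.04, 0, 1.6, 0, 0, 0]]]}}

```text
time: 3.9
position: [0.6377, -0.0212, 0.3057]
tool_rot: [0.756, 0.655, -0.0, -0.0]
ft_force: [-4.9, 0.4, 10.5]
grip_width: 0.0004
grip_force: 5.0
```

Request:
{"fn": "move_arm", "kwargs": {"commands": [[[0, 0, 0.02, 0, 0, 0], [0, 0, 0.04, 0, 0, 0], [0, 0, 0.06, 0, 0, 0], [0, 0, 0.06, 0, 0, 0]]]}}

```text
time: 4.4
position: [0.6376, -0.0212, 0.3052]
tool_rot: [0.756, 0.655, -0.0, -0.0]
ft_force: [-7.6, 1.1, 17.6]
grip_width: 0.0006
grip_force: 9.4
```

The force rose 7 N while the tip moved only 0.5 mm, so that's the hard stop. Now I'll release and look.

Request:
{"fn": "move_arm", "kwargs": {"commands": [[[0, 0, -0.3, 0, 0, 0], [0, 0, -0.6, 0, 0, 0], [0, 0, -0.9, 0, 0, 0], [0, 0, -1.3, 0, 0, 0], [0, 0, -2.0, 0, 0, 0], [0, 0, -2.0, 0, 0, 0], [0, 0, -2.0, 0, 0, 0]]]}}

```text
time: 5.28
position: [0.638, -0.0216, 0.3807]
tool_rot: [0.756, 0.655, -0.0, -0.0]
ft_force: [-0.6, 0.6, -0.8]
grip_width: 0.0006
grip_force: 0.0
```

```bash
python3 - <<'E'
from h import *
c=snap('wrist','w2')
row(dw(.14,-.062),.20);row(dw(.0005,-.063),.20);row(dw(.0005,-.063),.0555)
print(proj(c,[*dw(0,0),.064]),proj(c,[*dw(.14,0),.149]))
cv2.imwrite('pics/w2c.png',cv2.resize(c['pixels'][90:280,60:360],None,fx=2.5,fy=2.5))
E
```

```text
[-1.515, -0.004, -0.045, -0.002, -0.0, 0.002]
[-1.534, -3.492, -0.039, -0.002, -0.0, 0.002]
[-1.534, -3.485, 3.574, -0.002, -0.0, 0.002]
[138.70629563 195.90035872] [279.75048612 224.53757168]
```

View pics/w2c.png

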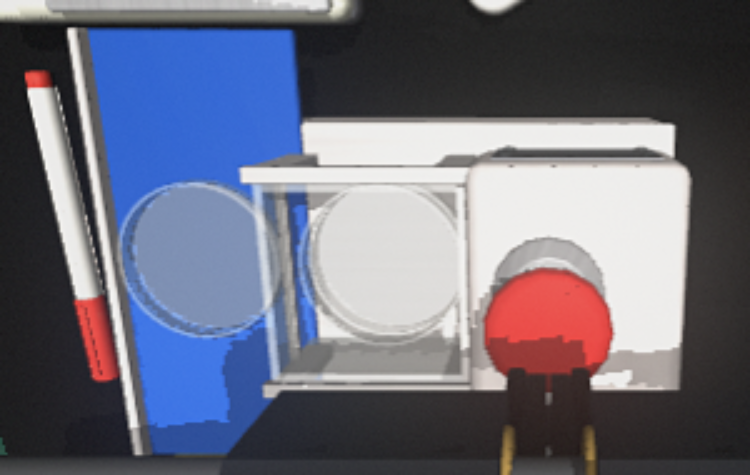

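The dish lies on the deck at crop (198,258), which is px (139,193) and matches the prediction. The plunger is back up and the next dish has stayed in the magazine. Next I'll move behind the dish, towards -y, with the fingers 26 mm apart so they cradle it.

Request:
{"fn": "move_arm", "kwargs": {"commands": [[[-1.53, -3.5, 0, 0, 0, 0], [-1.53, -3.5, 0, 0, 0, 0], [-1.53, -3.5, 0, 0, 0, 0], [-1.53, -3.5, 0.5, 0, 0, 0], [-1.53, -3.5, 1.5, 0, 0, 0], [-1.53, -3.5, 2.3, 0, 0, 0], [-1.53, -3.5, 2.8, 0, 0, 0], [-1.53, -3.5, 2.8, 0, 0, 0], [-1.53, -3.5, 2.8, 0, 0, 0]]], "claw": 0.4}}

```text
time: 6.45
position: [0.4911, -0.0623, 0.2693]
tool_rot: [0.756, 0.655, -0.0, -0.0]
ft_force: [1.6, -0.6, 1.1]
grip_width: 0.0261
grip_force: 0.0
```

```bash
python3 - <<'E'
from h import *
c=snap('wrist','w3')
row(dw(.0005,-.063),.056)
row(dw(.0005,-.038),.056)
row(dw(.0037,.112),.0555)
# deck/lip check
for x,y in [(0,0),(-36,-20),(-36,80),(37,80)]: print(x,y,proj(c,[*dw(x/1000,y/1000),.052]).round(1))
print(proj(c,[*dw(.0037,.1505),.05]))
E
```

```text
[-0.003, -0.008, 0.792, 0.001, 0.0, 0.002]
[0.622, -0.006, 0.791, 0.001, 0.0, 0.002]
[4.371, 0.081, 0.803, 0.001, 0.0, 0.002]
0 0 [279.  139.1]
-36 -20 [222.9 170.8]
-36 80 [214.4  -8.3]
37 80 [346.1  -8.2]
[ 287.03537834 -168.24041025]
```

View pics/w3.png

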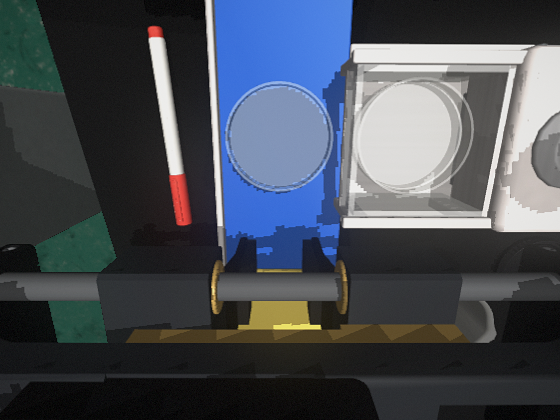

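The dish is centred at (279,136). The fingers, at about x 236–320, fit inside the channel (216–350). Now I'll descend and approach.

Request:
{"fn": "move_arm", "kwargs": {"commands": [[[0, 0, 0.3, 0, 0, 0], [0, 0, 0.55, 0, 0, 0], [0, 0, 0.7, 0, 0, 0], [0, 0, 0.78, 0, 0, 0], [0, 0, 0.78, 0, 0, 0], [0.2, 0, 0.78, 0, 0, 0], [0.4, 0, 0.78, 0, 0, 0], [0.55, 0, 0.78, 0, 0, 0], [0.65, 0, 0.78, 0, 0, 0]]]}}

```text
time: 7.62
position: [0.4947, -0.0358, 0.2381]
tool_rot: [0.756, 0.655, 0.0, 0.0]
ft_force: [-0.1, -0.8, 0.4]
grip_width: 0.0263
grip_force: 0.1
```

```bash
python3 - <<'E'
from h import *
row(dw(.0005,.050),.056)
row(dw(.0037,.112),.0555)
s=get_obs();print(s['position'],s['ft_force'])
E
```

```text
[2.154, 0.009, 0.002, 0.0, 0.0, 0.003]
[3.704, 0.093, 0.014, 0.0, 0.0, 0.003]
[ 0.49466942 -0.03584151  0.23807143] [-0.0972144  -0.79370731  0.43279094]
```

Request:
{"fn": "move_arm", "kwargs": {"commands": [[[0.15, 0, 0, 0, 0, 0], [0.35, 0, 0, 0, 0, 0], [0.55, 0, 0, 0, 0, 0], [0.75, 0, 0, 0, 0, 0], [0.95, 0, 0, 0, 0, 0], [1.15, 0, 0, 0, 0, 0], [1.35, 0, 0, 0, 0, 0], [1.5, 0, 0, 0, 0, 0], [1.62, 0, 0, 0, 0, 0], [1.7, 0, 0, 0, 0, 0]]]}}

```text
time: 8.88
position: [0.5043, 0.0311, 0.2379]
tool_rot: [0.756, 0.655, -0.0, -0.0]
ft_force: [-0.4, -1.8, -0.1]
grip_width: 0.0261
grip_force: 0.2
```

```bash
python3 - <<'E'
from h import *
c=snap('wrist','w4')
row(dw(.0037,.112),.0555)
s=get_obs();print(s['position'],s['ft_force'])
q=[(x,y,proj(c,[*dw(x/1000,y/1000),.05]).round(1)) for x,y in [(3.7,150.5),(-50.3,204.5),(57.7,204.5),(-50.3,96.5)]];print(*q,sep='\n')
print(proj(c,[*dw(.0005,.0318+.0387),.064]))
E
```

```text
[2.008, 0.089, 0.012, 0.0, -0.0, 0.002]
[0.50436982 0.03127839 0.23795168] [-0.12088818  1.49669424  0.80636936]
(3.7, 150.5, array([287.5,  24.1]))
(-50.3, 204.5, array([ 165.2, -114.2]))
(57.7, 204.5, array([ 412.3, -114. ]))
(-50.3, 96.5, array([184.9, 138.1]))
[280.41743571 192.03885897]
```

View pics/w4.png

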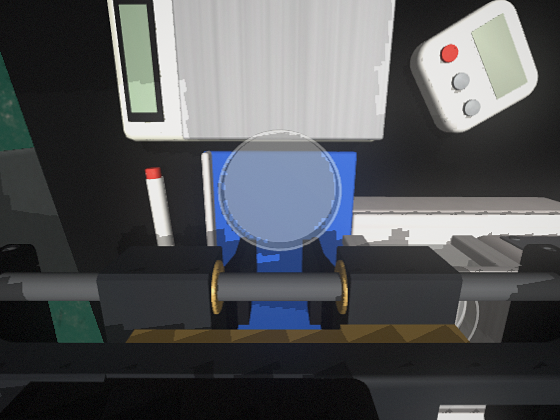

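The dish is at (280,190), seated between the fingers, with its front edge reaching the pan. I'll pin down the pan centre from the depth image.

```bash
python3 - <<'E'
from h import *
def disp(W):
    d=W[:2]-O;X=np.array([np.cos(YAW),np.sin(YAW)]);return np.array([d@X,d@[-X[1],X[0]]])*1000
for fn in('w4','top0'):
    c=load(fn);c={k:c[k] for k in c.files}
    for y in (105,120,150,180):
        xs=[]
        for x in np.arange(-90,80,1.):
            u,v=proj(c,[*dw(x/1000,y/1000),.05])
            if 0<=u<559 and 0<=v<419:
                W=dep(c,round(u),round(v)); xs.append((disp(W)[0],W[2]*1000))
        xs=np.array(xs)
        if len(xs): g=xs[abs(xs[:,1]-50)<4]; print(fn,y,len(g),g.min(0).round(1) if len(g) else 0,g.max(0).round(1) if len(g) else 0)
    if fn=='top0':
        for x in (-60,-20,0,20,40):
            g=[]
            for y in np.arange(60,230,1.):
                W=dep(c,*np.round(proj(c,[*dw(x/1000,y/1000),.05])));g.append((disp(W)[1],W[2]*1000))
            g=np.array(g);print(x,[tuple(r) for r in g[::6].round(0).astype(int)])
E
```

```text
w4 105 106 [-51.6  47.4] [54.8 50.7]
w4 120 106 [-51.5  47. ] [54.4 50.2]
w4 150 106 [-51.   47.3] [54.6 50.4]
top0 105 105 [-50.8  46.8] [55.7 53.7]
top0 120 107 [-50.4  47.8] [54.1 53.8]
top0 150 105 [-52.2  46.3] [54.7 52.9]
top0 180 106 [-51.7  47.2] [55.6 53.3]
-60 [(np.int64(62), np.int64(1)), (np.int64(70), np.int64(-3)), (np.int64(75), np.int64(-1)), (np.int64(82), np.int64(0)), (np.int64(90), np.int64(-1)), (np.int64(95), np.int64(1)), (np.int64(98), np.int64(38)), (np.int64(103), np.int64(40)), (np.int64(110), np.int64(41)), (np.int64(115), np.int64(39)), (np.int64(122), np.int64(41)), (np.int64(126), np.int64(40)), (np.int64(134), np.int64(40)), (np.int64(138), np.int64(41)), (np.int64(145), np.int64(41)), (np.int64(153), np.int64(39)), (np.int64(157), np.int64(41)), (np.int64(164), np.int64(44)), (np.int64(169), np.int64(42)), (np.int64(177), np.int64(39)), (np.int64(181), np.int64(41)), (np.int64(189), np.int64(41)), (np.int64(194), np.int64(37)), (np.int64(201), np.int64(37)), (np.int64(215), np.int64(-1)), (np.int64(222), np.int64(-1)), (np.int64(227), np.int64(1)), (n
[... 2937 characters left out ...]
96), np.int64(44)), (np.int64(102), np.int64(51)), (np.int64(107), np.int64(51)), (np.int64(114), np.int64(52)), (np.int64(119), np.int64(50)), (np.int64(127), np.int64(49)), (np.int64(132), np.int64(48)), (np.int64(139), np.int64(48)), (np.int64(144), np.int64(48)), (np.int64(151), np.int64(49)), (np.int64(155), np.int64(53)), (np.int64(162), np.int64(53)), (np.int64(167), np.int64(54)), (np.int64(175), np.int64(48)), (np.int64(180), np.int64(49)), (np.int64(187), np.int64(49)), (np.int64(191), np.int64(52)), (np.int64(199), np.int64(50)), (np.int64(203), np.int64(52)), (np.int64(223), np.int64(-2)), (np.int64(229), np.int64(-2)), (np.int64(236), np.int64(-1)), (np.int64(241), np.int64(0))]
```

Request:
{"fn": "move_arm", "kwargs": {"commands": [[[0.15, 0, 0, 0, 0, 0], [0.33, 0, 0, 0, 0, 0], [0.51, 0, 0, 0, 0, 0], [0.69, 0, 0, 0, 0, 0], [0.87, 0, 0, 0, 0, 0], [1.05, 0, 0, 0, 0, 0], [1.23, 0.01, 0, 0, 0, 0], [1.4, 0.02, 0, 0, 0, 0], [1.55, 0.03, 0, 0, 0, 0], [1.7, 0.03, 0, 0, 0, 0], [1.8, 0.03, 0, 0, 0, 0], [1.85, 0.03, 0, 0, 0, 0]]]}}

```text
time: 10.42
position: [0.5161, 0.1041, 0.2379]
tool_rot: [0.756, 0.655, -0.0, 0.0]
ft_force: [-0.3, -0.5, -0.1]
grip_width: 0.0261
grip_force: 0.1
```

```bash
python3 - <<'E'
from h import *
c=snap('wrist','w5')
row(dw(.0016,.112),.056)
s=get_obs();print(s['position'],s['ft_force'])
for z in (.05,.062): print([proj(c,[*dw(x/1000,y/1000),z]).round(1) for x,y in [(1.6,150.5),(-52.4,96.5),(-52.4,204.5),(55.6,204.5),(55.6,96.5)]])
E
```

```text
[0.163, 0.006, -0.001, 0.0, -0.0, 0.002]
[0.51607371 0.10419819 0.23795263] [-0.09842422 -0.55833045 -0.31835857]
[array([280.5, 175.5]), array([189.7, 264.8]), array([173.2,  68.7]), array([388.7,  69.1]), array([370.8, 265.4])]
[array([280.6, 179.6]), array([183.7, 274.6]), array([164.5,  64.6]), array([397.6,  65. ]), array([376.9, 275.2])]
```

View pics/w5.png

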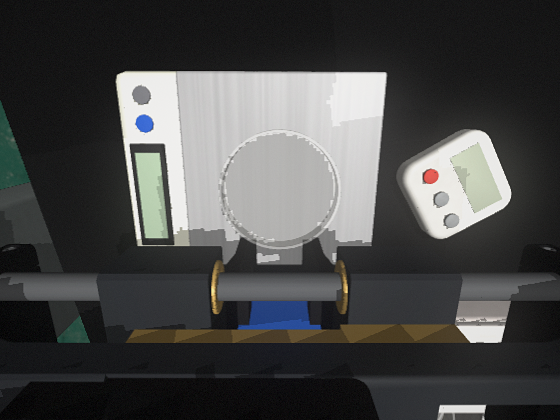

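The dish is on the pan with its rim centre at (279,189), and the pan's far edge is at row 72. The target rim position is about (280,181), so it needs roughly 5 mm more. After that I'll back off and lift.

Request:
{"fn": "move_arm", "kwargs": {"commands": [[[0.05, 0, 0, 0, 0, 0], [0.1, 0, 0, 0, 0, 0], [0.13, 0, 0, 0, 0, 0], [0.13, 0, 0, 0, 0, 0], [-0.1, 0, 0, 0, 0, 0], [-0.4, 0, -0.1, 0, 0, 0], [-0.6, 0, -0.8, 0, 0, 0], [-0.6, 0, -1.8, 0, 0, 0], [-0.6, 0, -2.4, 0, 0, 0], [-0.6, 0, -2.4, 0, 0, 0], [-0.6, 0, -2.4, 0, 0, 0]]]}}

```text
time: 11.85
position: [0.5121, 0.0797, 0.3334]
tool_rot: [0.756, 0.655, -0.001, -0.0]
ft_force: [-0.3, 0.8, -0.2]
grip_width: 0.0263
grip_force: 0.0
```

```bash
python3 - <<'E'
from h import *
c=snap('wrist','w6')
for z in (.05,.062): print([proj(c,[*dw(x/1000,y/1000),z]).round(1) for x,y in [(1.6,150.),(-52.4,96.),(-52.4,204.),(55.6,204.),(55.6,96.)]])
cv2.imwrite('pics/w6c.png',cv2.resize(c['pixels'][0:280,100:470],None,fx=2,fy=2))
E
```

```text
[array([281.1, 126. ]), array([219.2, 189.8]), array([212. ,  54.3]), array([350.8,  54.4]), array([342.8, 190. ])]
[array([281.2, 126.3]), array([216.4, 192.9]), array([208.6,  51. ]), array([354.4,  51.1]), array([345.6, 193.2])]
```

View pics/w6c.png

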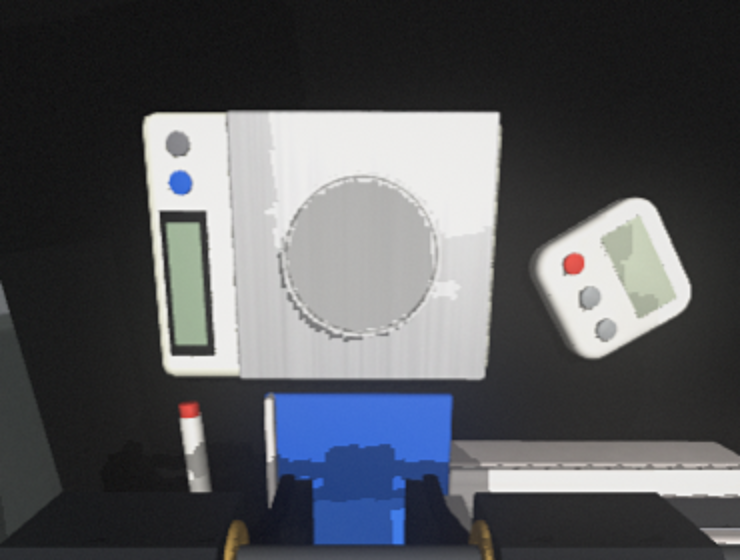

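The dish is flat on the pan with its centre at crop (362,255). That is within about 1 mm of the pan centre, and the gripper is clear.

```bash
python3 -c "
from rig import *
print(hand_in())"
```

```text
the job is handed in; nothing more can be done
None
```

The plunger was pressed once to its stop and came back up, and the single ejected dish was slid along the deck to lie flat within about 1 mm of the pan's centre; the job is handed in at about 12 s of robot time.

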